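Run the bottle nest of the capping jig to its end stop

ROBOT

A 7-joint arm with a two-finger parallel gripper is mounted at the origin on the work surface. World frame = base frame: x ahead of the robot, y to its left, z up, the work surface at z = 0. Lengths are in m, angles in rad, forces in N, time in s.
With the tool pointing down it reaches from about 0.425 to 0.925 m from the base axis. Payload 6.8 kg.
Tool frame: the origin (TCP) lies at the very end of the fingers, on their centre line; the grasp point (between the pads) lies r.pinch_z behind it (r.pinch_z is the distance from the TCP to the grasp point, in m); z points along the fingers, y is the line along which they close (so a half turn about z gives the same grasp; the last joint's range is limited). The gripper opens to 85 mm and grips with 20 to 120 N. Pads are 22 mm wide; open, the fingers measure 114 mm over their backs; the gripper's body (76 mm by 85 mm) begins 54 mm behind the grasp point. The pads swing forward as they close: fully open they stand 13 mm farther back than shut.
Start: joints at [-1.243, 0.477, 0.022, 1.555, -0.011, 1.109, -0.083], TCP at [0.285, 0.612, 0.231] pointing down, gripper open.
Joint ranges: [-2.96, 2.96], [-0.34, 2.1], [-1.41, 1.46], [0.24, 2.44], [-1.37, 4.51], [0.17, 1.92], [-2.96, 2.96]. Speed limits (rad/s): [2.39, 2.39, 3.14, 3.14, 3.14, 3.14, 3.14].

INTERFACE

Orientations are given as a rotation vector (axis times angle).
In Python, from bench import status, grab_frame, camera_model, r gives the robot as it stands. The module is installed in compiled form; this text tells all that it offers.
- The arm moves only by the shell command python3 -m creep 'ROWS' [FORCE]. ROWS is text: rows parted by semicolons, each of 7 numbers parted by spaces: the turn, a rotation vector about the tool's x, y, z in rad, then the shift along the tool's x, y, z in mm, then the opening, from -1 (shut) to 1 (fully open). In form: rx ry rz tx ty tz fingers; .... A call has 1 to 10 rows; each row is the pose to reach, as a shift and turn from the pose commanded when the call began, along the tool's axes at that moment; what a row does not reach only later rows make up. A row lasts 1/8 s, in which the tool goes at most 62.5 mm and 10.7 degrees, less where a joint would pass 70% of its speed; a pose out of reach is approached as far as the arm can. A call with a gripper value outside its range is refused whole. The fingers move at their own pace and stop on an object; FORCE is the grip in N (left out, the last holds). Time passes only in rows, so rows that repeat a pose let the fingers close. It gives the time, the measured TCP pose, the force, the opening and the grip force at its end, in the units of the state.
- status.get_obs(): the state, without advancing time (a new reading comes with each control period).
- grab_frame(name): name is "scene" or "top" or "wrist"; returns (picture, depth): 480x640x3 uint8, red, green, blue; 480x640 float32, m along the optical axis (not along the pixel's ray), 0 where there is no reading.
- camera_model(name): a dict with "K" (3x3 intrinsics, pixels), "rvec" (rotation vector, rad) and "tvec" (3), from world to camera coordinates, as OpenCV has them. Camera axes: x right, y down, z forward; pixel columns grow to the right and rows downward; lengths in m; the calibration is good to about 2 mm. The wrist camera is an equidistant fisheye: a pixel r from the principal point sees the ray r / f radians off the axis. A picture is of the moment at which its call begins: read the wrist's pose just before it. camera_model takes no time and is no camera call; for the wrist camera it gives the pose at the moment of the call.
- r.hand_in(): hands the job in; it is judged then, once.
The state is a dict: "clock": time; "joints": joint angles; "qvel": joint speeds; "tau": joint torques, N m; "tcp_pos": TCP position; "orientation": TCP orientation; "contact_force": force on the tool from outside, world axes, zero at the start; "moment": the same for the moment, N m; "grip_width": finger opening in m; "gripper_force": force on a finger pad.
Only numpy, scipy, OpenCV 4.12 (cv2) and the standard library are available. Lean on these libraries where they do the work, as an engineer would, in place of code of your own. Each camera call takes 0.05 s, during which the arm holds its last target. There are 200 camera calls.

TASK

On the capping jig, press the round lock button down with a fingertip and, keeping it pressed all the way, push the bottle-nest carriage along its rail until it sits fully home against the end stop. Then let the button spring back up so that the carriage is locked there, and move clear. Nothing has to be gripped or lifted; leave the bottles and the tub of caps standing where they are.

Things in the scene. Friction and masses are not known exactly. Their poses are not given: they have to be found in the camera images.
- jig: Capping jig fixed to the bench: base plate 330 x 110 x 8 mm with a 60 mm wide, 300 mm long steel rail, rail top 30 mm above the bench. Its +x axis is the way the carriage must slide, towards the end stop; z is up. Origin on the bench under the rail's middle line; the plate reaches 209 mm ahead of it and 121 mm behind. A low keeper (34 mm high) closes the rear end of the rail.
- nest_carriage (a joint): How far the carriage has slid, in m: 0 to 0.003 at the start; 0.075 to 0.120 when home, depending on where the end stop is set. A plate 140 x 70 mm, top 42.5 mm above the bench, bearing from back to front: lock button, push plate, empty white bottle nest (ring 64 mm across). Button up: a lock plate catches on teeth in the rail. Button down at least 5 mm: it slides against 2 to 3 N.
- lock_button (a joint): How far the lock button is pressed, in m: 0 up (locked), 0.008 fully down; the lock is free from about 0.005. Spring: about 2 N to begin moving, 6 N fully down; it springs back when let go. If let go with the carriage short of the end stop it catches between the rail's teeth, or stays partly down under a tooth.
- button_top (a point): Centre of the top face of the lock button: a black round button 36 mm across on the rear part of the carriage, axis vertical; its top is about 60 mm above the bench when up, 52 mm when fully down. It rides with the carriage. It stands 30 mm behind the push plate's rear face.
- push_plate (a point): Point on the rear face (towards the button) of the push plate, 71 mm above the bench: an upright aluminium plate across the carriage, 60 mm wide, 10 mm thick, its top 82 mm above the bench (22 mm above the button's top). A finger on the button can push this face towards the end stop. Friction under the finger may move the unlocked carriage before the finger meets it.
- carriage_front (a point): Point in line with the carriage's front end face, 45 mm above the bench, 70 mm ahead of the carriage's middle; this end meets the end stop.
- stop_face (a point): Point on the face of the end stop that the carriage's front end meets, 45 mm above the bench; its x axis is the slide direction. The end stop is a dark steel block clamped across the rail at a different place each time, 70 mm wide, 18 mm thick, top 57 mm above the bench. With the carriage home carriage_front coincides with it; the button comes fully up there only within about 3 mm of it.
- bottle_a: A loose capped ochre plastic bottle, 44 mm across, 130 mm tall, standing beside the jig; origin at the centre of its underside. Leave it alone.
- bottle_b: A second such bottle. Leave it alone.
- bottle_c: A third such bottle. Leave it alone.
- cap_tub: A loose pink round tub of red caps, 92 mm across the rim, 45 mm high, on the other side of the jig; origin at the centre of its underside. Leave it alone.

How it is judged:
By the outcome, as a careful person would: the job done as asked, in the order asked, and still so for the second after the job is handed in, with the robot touching nothing.
It also fails if it takes over 35 s, if anything falls off the work surface, if the arm or the gripper's body presses on something with over 40 N, if the wrist force passes 120 N, or if a joint passes its speed limit or range.

## Working session

There is one attempt and no reset: what is moved stays moved. The work goes in short steps, Python scripts to look and compute and a shell command to move; the robot and the scene stay as the last step left them, time stands still between calls to the robot, and variables do not carry over. Pictures are saved under pics/ and viewed, at most 10 in all, crops included, and the job is handed in when it is done.

```bash
mkdir -p pics; cat > h.py <<'E'
import numpy as np, cv2
from bench import status, grab_frame, camera_model, r
def snap(n,f):
    m=camera_model(n); im,d=grab_frame(n); cv2.imwrite('pics/'+f+'.png',im[:,:,::-1]); np.savez('pics/'+f,im=im,d=d,K=m['K'],rv=m['rvec'],t=m['tvec']); return m,im,d
def world(f,n=None):
    z=np.load('pics/'+f+'.npz'); d=z['d']; v,u=np.mgrid[:480,:640]
    K=z['K']; P=np.stack([(u-K[0,2])/K[0,0]*d,(v-K[1,2])/K[1,1]*d,d],-1)
    R=cv2.Rodrigues(z['rv'])[0]; return z['im'],(P-z['t'].ravel())@R,d
E
python3 - <<'E'
from h import *
for n in('scene','top'):
    m,_,_=snap(n,n+'0'); print(n,m)
o=status.get_obs(); print({k:np.round(o[k],3) for k in o}); print(r.pinch_z)
print(cv2.Rodrigues(np.array(o['orientation']))[0].round(3))
E
```

```text
scene {'K': array([[436.52550831,   0.        , 321.64506494],
       [  0.        , 436.52550831, 233.05926344],
       [  0.        ,   0.        ,   1.        ]]), 'rvec': array([ 2.00690057,  1.70095662, -0.50591659]), 'tvec': array([-0.21961766, -0.43648791,  1.03705867])}
top {'K': array([[592.18185139,   0.        , 320.45626205],
       [  0.        , 592.18185139, 240.66701574],
       [  0.        ,   0.        ,   1.        ]]), 'rvec': array([ 2.10921968, -2.12966244,  0.18803521]), 'tvec': array([0.10529355, 0.63262237, 0.84363484])}
{'clock': np.float64(0.1), 'joints': array([-1.243,  0.478,  0.022,  1.556, -0.011,  1.109, -0.083]), 'qvel': array([ 0.001, -0.   , -0.001, -0.003,  0.   , -0.   ,  0.   ]), 'tau': array([ 5.0000e-03, -5.9775e+01,  1.6140e+00, -2.8195e+01,  1.3000e-02,
        5.0000e-03, -0.0000e+00]), 'tcp_pos': array([0.285, 0.611, 0.23 ]), 'orientation': array([-6.790e-01, -3.067e+00,  3.000e-03]), 'contact_force': array([ 0.403, -0.528,  0.218]), 'moment': array([ 0.019,  0.037, -0.034]), 'gripper_force': np.float64(0.0), 'grip_width': np.float64(0.086)}
0.0187
[[-0.907  0.422 -0.001]
 [ 0.422  0.907 -0.002]
 [-0.    -0.002 -1.   ]]
```

View pics/top0.png

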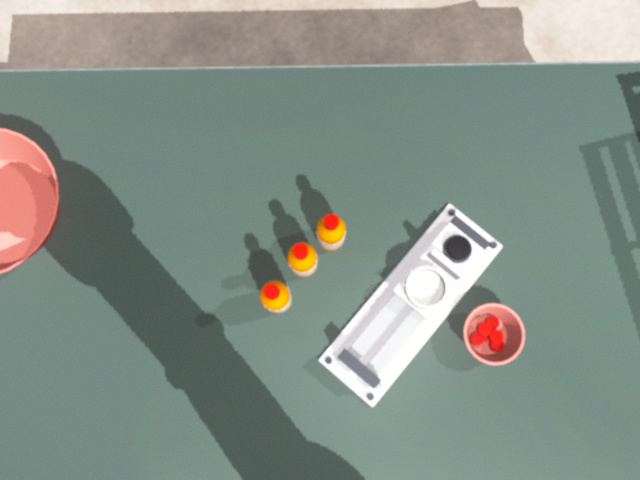

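View pics/scene0.png

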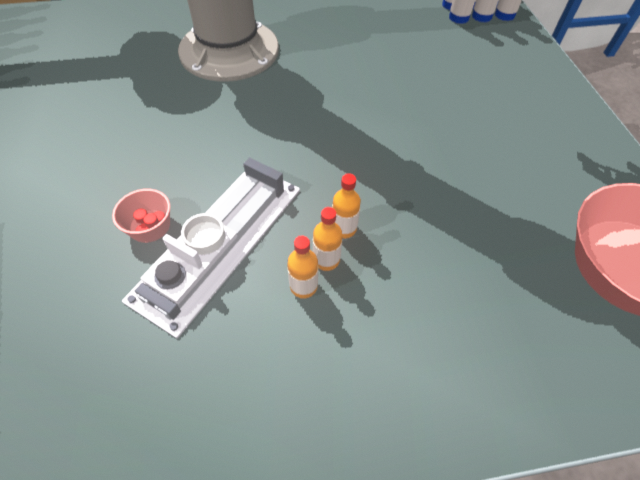

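The top view shows the button at (457,248), push plate at (443,265), nest at (425,287), end stop at (358,367) and tub at (494,334). In the scene view the button is at (168,272) and the stop at (263,178). The slide runs towards the robot base.

```bash
cat > meas.py <<'E'
from h import *
def ray(f,uv):
    z=np.load('pics/'+f+'.npz'); R=cv2.Rodrigues(z['rv'])[0]
    d=R.T@np.linalg.inv(z['K'])@np.array([*uv,1.]); return -R.T@z['t'].ravel(), d/np.linalg.norm(d)
def plane(f,uv,h):
    o,d=ray(f,uv); return o+d*(h-o[2])/d[2]
def tri(f1,p1,f2,p2):
    o,d=ray(f1,p1); q,e=ray(f2,p2); s=np.linalg.lstsq(np.c_[d,-e],q-o,rcond=None)[0]
    a,b=o+s[0]*d,q+s[1]*e; return (a+b)/2,np.linalg.norm(a-b)
def dark(f,box,th,k=None):
    im=np.load('pics/'+f+'.npz')['im'].astype(int); m=np.zeros((480,640),np.uint8); x0,y0,x1,y1=box
    m[y0:y1,x0:x1]=(im[y0:y1,x0:x1].max(2)<th)
    c=max(cv2.findContours(m,0,2)[0],key=cv2.contourArea); return c
E
python3 - <<'E'
from meas import *
for f,bx,sx in(('top0',(438,228,476,266),(330,340,385,392)),('scene0',(150,255,188,292),(240,155,288,198))):
    b=dark(f,bx,70); print(f,'button',cv2.fitEllipse(b),cv2.contourArea(b))
    s=dark(f,sx,100); print('stop',cv2.minAreaRect(s),cv2.boxPoints(cv2.minAreaRect(s)).round(1).tolist())
    im,P,d=world(f)
    e=cv2.fitEllipse(b)[0]; u,v=map(int,e); print('depth pt',P[v,u].round(4),'plane',plane(f,e,.06).round(4))
a=cv2.imread('pics/top0.png')[195:415,310:510]; b=cv2.imread('pics/scene0.png')[150:335,120:310]
o=np.zeros((600,800,3),np.uint8); a=cv2.resize(a,None,fx=2,fy=2,interpolation=2);b=cv2.resize(b,None,fx=2,fy=2,interpolation=2)
o[:440,:400]=a;o[:370,400:780]=b; cv2.imwrite('pics/crop0.png',o)
E
```

```text
top0 button ((457.4470520019531, 246.94122314453125), (19.549758911132812, 20.31866455078125), 34.33730697631836) 206.0Traceback (most recent call last):
  File "<stdin>", line 4, in <module>
  File "meas.py", line 13, in dark
    c=max(cv2.findContours(m,0,2)[0],key=cv2.contourArea); return c
ValueError: max() iterable argument is empty
```

```bash
python3 - <<'E'
from meas import *
for f,pts in(('top0',[(358,367),(457,248),(445,248),(472,232),(443,265),(400,320)]),('scene0',[(263,178),(263,170),(168,268),(168,280),(157,299)])):
    im,P,d=world(f)
    for u,v in pts: print(f,u,v,im[v,u],P[v,u].round(4))
a=cv2.imread('pics/top0.png')[195:415,310:510]; b=cv2.imread('pics/scene0.png')[150:335,120:310]
o=np.zeros((600,800,3),np.uint8); a=cv2.resize(a,None,fx=2,fy=2,interpolation=2);b=cv2.resize(b,None,fx=2,fy=2,interpolation=2)
o[:440,:400]=a;o[:370,400:780]=b; cv2.imwrite('pics/crop0.png',o)
E
```

```text
top0 358 367 [132 136 142] [0.4446 0.0457 0.0578]
top0 457 248 [71 70 71] [ 0.6201 -0.1081  0.0593]
top0 445 248 [80 79 84] [ 0.6226 -0.0926  0.0463]
top0 472 232 [118 119 131] [ 0.6495 -0.1383  0.0351]
top0 443 265 [178 174 176] [ 0.5927 -0.0834  0.0703]
top0 400 320 [219 215 217] [ 0.5152 -0.0246  0.0059]
scene0 263 178 [ 97  97 102] [0.4539 0.0416 0.0431]
scene0 263 170 [146 148 159] [0.4457 0.0434 0.0543]
scene0 168 268 [136 130 135] [ 0.6198 -0.1104  0.0599]
scene0 168 280 [101  96  99] [ 0.6389 -0.1104  0.0584]
scene0 157 299 [162 161 174] [ 0.6521 -0.1331  0.031 ]
```

View pics/crop0.png

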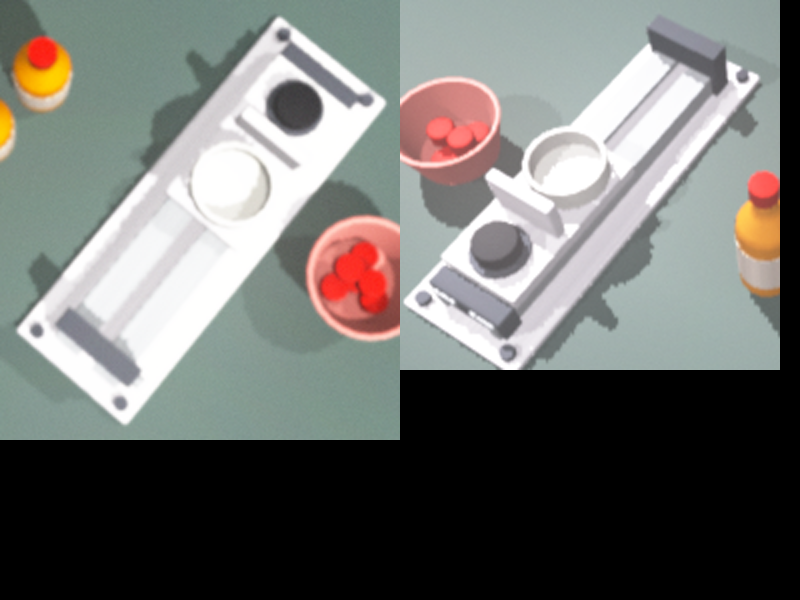

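The crops confirm it: button centre near (457.5,246.5) in top and (168,269) in scene. The end stop lies across the rail at lower-left of the top view.

```bash
python3 - <<'E'
from meas import *
B={}
for f,ub in(('top0',(457,247)),('scene0',(168,269))):
    im,P,d=world(f); c=P[ub[1],ub[0]]
    def sel(c,rad,lo,hi):
        m=(np.hypot(P[...,0]-c[0],P[...,1]-c[1])<rad)&(P[...,2]>lo)&(P[...,2]<hi)&(d>0); return m.astype(np.uint8)
    m=sel(c,.024,.054,.066); q=P[m>0]; ce=np.array(cv2.minEnclosingCircle((q[:,:2]*1000).astype(np.float32))[0]); 
    ct=max(cv2.findContours(m,0,2)[0],key=cv2.contourArea); B[f]=cv2.fitEllipse(ct)[0]
    print(f,'button',q.mean(0).round(4),np.median(q[:,2]).round(4),ce.round(1),B[f],plane(f,B[f],.06).round(4))
    m=sel((.445,.045),.06,.050,.064); q=P[m>0]; rc=cv2.minAreaRect((q[:,:2]*1000).astype(np.float32)); print('stop',rc,np.median(q[:,2]))
    m=sel((.595,-.083),.045,.072,.095); q=P[m>0]; print('pushplate',cv2.minAreaRect((q[:,:2]*1000).astype(np.float32)),np.median(q[:,2]))
    for n,g in(('plate',sel((.53,-.04),.25,.004,.045)),):
        q=P[g>0]; print(n,cv2.minAreaRect((q[:,:2]*1000).astype(np.float32)))
print('tri button',tri('top0',B['top0'],'scene0',B['scene0']))
E
```

```text
top0 button [ 0.6214 -0.1108  0.0596] 0.0598 [ 622.1 -111.3] (458.7968444824219, 247.20379638671875) [ 0.6212 -0.1107  0.06  ]
stop ((440.8114318847656, 41.730552673339844), (75.52737426757812, 17.99238395690918), 49.08028030395508) 0.056480205705532624
pushplate ((594.916015625, -88.10269165039062), (59.76896667480469, 11.596576690673828), 49.422603607177734) 0.0804440995272838
plate ((523.6942749023438, -38.932098388671875), (488.42388916015625, 483.07952880859375), 37.9075927734375)
scene0 button [ 0.6243 -0.1121  0.0588] 0.0589 [ 622.5 -112.3] (166.85699462890625, 271.2196044921875) [ 0.625  -0.1119  0.06  ]
stop ((443.623291015625, 42.04570388793945), (71.3127212524414, 19.80644989013672), 49.39134979248047) 0.0553122226542748
pushplate ((596.9564819335938, -89.60232543945312), (59.957313537597656, 10.620992660522461), 49.0402717590332) 0.07945096024087811
plate ((512.9866943359375, -24.251434326171875), (353.952392578125, 401.75750732421875), 9.874305725097656)
tri button (array([ 0.62213832, -0.11254638,  0.05518521]), np.float64(0.0014456013318019682))
```

```bash
python3 -m creep '0 0 0.185 -46 -39 0 -1;0 0 0.37 -92 -78 0 -1;0 0 0.555 -138 -117 0 -1;0 0 0.74 -184 -156 0 -1;0 0 0.925 -230 -195 0 -1;0 0 1.11 -276 -234 0 -1;0 0 1.295 -322 -273 0 -1;0 0 1.48 -368 -312 0 -1;0 0 1.665 -414 -351 0 -1;0 0 1.847 -460 -390 0 -1' 30; cat > where.py <<'E'
from meas import *
o=status.get_obs(); R=cv2.Rodrigues(np.array(o['orientation']))[0]; p=np.array(o['tcp_pos'])
s=np.array([-.757,.653,0]); B=np.array([.622,-.1115,.0598])
print('t',o['clock'],'tcp',p.round(4),'F',np.array(o['contact_force']).round(1),'q7',o['joints'].round(2)); print(R.round(3).tolist())
print('along slide from button0',((p-B)@s*1e3).round(1),'across',((p-B)@[-s[1],s[0],0]*1e3).round(1))
T=B+.008*s; T[2]=.1; print('to-target tool mm',(R.T@(T-p)*1e3).round(1),'slide in tool',(R.T@s).round(3))
E
python3 - <<'E'
from where import *
im,P,d=world('top0')
m=((im[...,0].astype(int)-im[...,2]>120)&(P[...,2]>.03)).astype(np.uint8); m[:,420:]=0; m[:,:200]=0
for c in cv2.findContours(m,0,2)[0]:
    if cv2.contourArea(c)<60: continue
    k=np.zeros_like(m); cv2.drawContours(k,[c],0,1,-1); q=P[(k>0)&(P[...,2]>.1)].mean(0); print('bottle',q.round(3),'lateral mm',((q-B)@[-s[1],s[0],0]*1e3).round(),'along',((q-B)@s*1e3).round())
E
```

```text
clock: 1.35
tcp_pos: [0.5377, 0.0625, 0.2313]
orientation: [-2.86, -1.3, -0.0]
contact_force: [-0.2, 1.1, -0.6]
grip_width: 0.0
gripper_force: 0.0
t 1.35 tcp [0.5377 0.0625 0.2313] F [-0.2  1.1 -0.6] q7 [-0.72  0.29  0.59  1.91 -0.19  1.   -0.76]
[[0.658, 0.753, 0.0], [0.753, -0.658, 0.0], [0.0, -0.0, -1.0]]
along slide from button0 177.5 across -76.7
to-target tool mm [-75.7 170.  131.2] slide in tool [-0.006 -1.     0.   ]
bottle [0.549 0.166 0.14 ] lateral mm -162.0 along 237.0
bottle [0.605 0.127 0.135] lateral mm -169.0 along 168.0
bottle [0.646 0.084 0.137] lateral mm -163.0 along 110.0
```

```bash
python3 -m creep '0 0 0 -19 43 0 -1;0 0 0 -38 86 0 -1;0 0 0 -57 128 0 -1;0 0 0 -76 170 30 -1;0 0 0 -76 170 70 -1;0 0 0 -76 170 110 -1;0 0 0 -76 170 131 -1;0 0 0 -76 170 131 -1'; python3 - <<'E'
from where import *
snap('scene','s1'); snap('wrist','w1')
a=cv2.imread('pics/s1.png')[130:330,80:320]; o=np.zeros((600,800,3),np.uint8)
o[:400,:480]=cv2.resize(a,None,fx=2,fy=2); w=cv2.resize(cv2.imread('pics/w1.png'),(320,240)); o[:240,480:]=w; cv2.imwrite('pics/c1.png',o)
E
```

```text
clock: 2.35
tcp_pos: [0.6154, -0.1041, 0.0991]
orientation: [-2.855, -1.308, 0.004]
contact_force: [-0.1, -0.4, -0.3]
grip_width: -0.0004
gripper_force: 0.0
t 2.35 tcp [ 0.6154 -0.1041  0.0991] F [-0.1 -0.4 -0.3] q7 [-0.32  0.6   0.53  1.82 -0.4   0.84 -0.3 ]
[[0.653, 0.757, -0.003], [0.757, -0.653, 0.0], [-0.002, -0.002, -1.0]]
along slide from button0 9.8 across -1.3
to-target tool mm [-1.3  1.9 -0.9] slide in tool [ 0.    -1.     0.002]
```

View pics/c1.png

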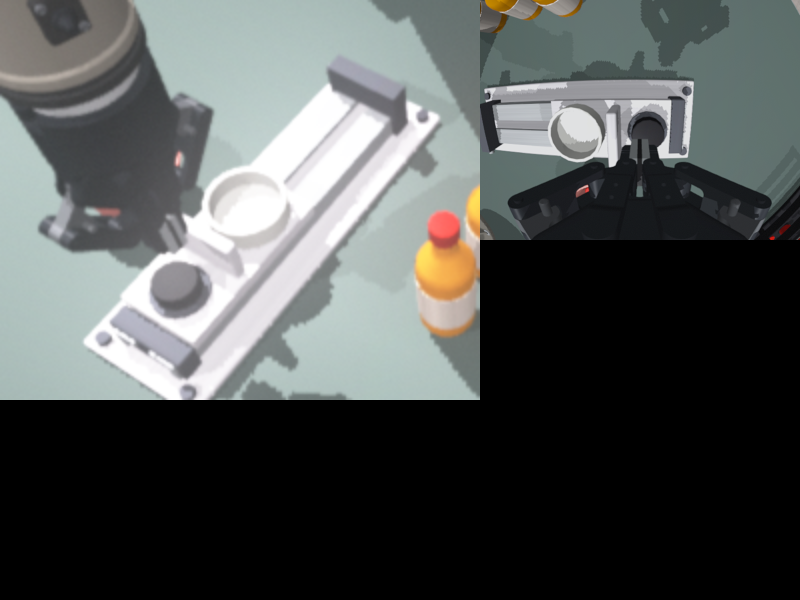

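The wrist inset shows the closed fingertips over the black button at (647,128). The push plate is just left of it at (613,130), and the bottles are well clear.

```bash
python3 - <<'E'
from h import *
im,P,d=world('top0'); m=(np.hypot(P[...,0]-.565,P[...,1]+.062)<.035)&(d>0); print('nest height',np.percentile(P[m][:,2],95))
E
python3 -m creep '0 0 0 -1 2 18 -1;0 0 0 -1 2 34 -1;0 0 0 -1 2 38 -1;0 0 0 -1 2 42 -1;0 0 0 -1 2 45 -1;0 0 0 -1 2 48 -1;0 0 0 -1 2 48 -1;0 0 0 -1 2 48 -1'; python3 where.py
```

```text
nest height 0.06490670341423115
clock: 3.45
tcp_pos: [0.6172, -0.1068, 0.0529]
orientation: [2.856, 1.307, 0.0]
contact_force: [-4.2, 0.6, 5.9]
grip_width: 0.0001
gripper_force: 3.0
t 3.45 tcp [ 0.6172 -0.1068  0.0529] F [-4.2  0.6  5.9] q7 [-0.28  0.66  0.49  1.83 -0.44  0.76 -0.26]
[[0.654, 0.757, 0.0], [0.757, -0.654, -0.0], [0.0, 0.0, -1.0]]
along slide from button0 6.7 across -0.4
to-target tool mm [ -0.4  -1.3 -47.1] slide in tool [-0.001 -1.    -0.   ]
```

```bash
python3 -m creep '0 0 0 0 0 1.5 -1;0 0 0 0 0 3 -1;0 0 0 0 0 3 -1;0 0 0 0 0 3 -1'; python3 where.py
```

```text
clock: 3.95
tcp_pos: [0.6174, -0.1068, 0.0523]
orientation: [-2.856, -1.306, -0.002]
contact_force: [-9.6, 2.1, 26.3]
grip_width: -0.0
gripper_force: 13.5
t 3.95 tcp [ 0.6174 -0.1068  0.0523] F [-9.6  2.1 26.3] q7 [-0.28  0.66  0.49  1.83 -0.44  0.76 -0.26]
[[0.654, 0.757, 0.001], [0.757, -0.654, 0.002], [0.002, -0.0, -1.0]]
along slide from button0 6.5 across -0.5
to-target tool mm [ -0.4  -1.5 -47.7] slide in tool [-0.001 -1.     0.   ]
```

```bash
python3 -m creep '0 0 0 0 -2 -0.5 -1;0 0 0 0 -5 -0.7 -1;0 0 0 0 -9 -0.7 -1;0 0 0 0 -14 -0.7 -1;0 0 0 0 -19 -0.7 -1;0 0 0 0 -24 -0.7 -1;0 0 0 0 -29 -0.7 -1;0 0 0 0 -34 -0.7 -1;0 0 0 0 -39 -0.7 -1'; python3 - <<'E'
from where import *
snap('scene','s2'); snap('top','t2'); snap('wrist','w2')
o=np.zeros((480,800,3),np.uint8); o[:400,:480]=cv2.resize(cv2.imread('pics/s2.png')[130:330,80:320],None,fx=2,fy=2)
o[:240,480:]=cv2.resize(cv2.imread('pics/w2.png'),(320,240)); o[240:,480:]=cv2.resize(cv2.imread('pics/t2.png')[190:430,250:570],(320,240)); cv2.imwrite('pics/c2.png',o)
E
```

```text
clock: 5.08
tcp_pos: [0.5905, -0.0836, 0.0525]
orientation: [2.853, 1.303, 0.008]
contact_force: [0.0, -4.0, 13.6]
grip_width: -0.0002
gripper_force: 6.5
t 5.075 tcp [ 0.5905 -0.0836  0.0525] F [ 0.  -4.  13.6] q7 [-0.33  0.62  0.5   1.91 -0.44  0.71 -0.29]
[[0.655, 0.756, 0.007], [0.756, -0.655, -0.003], [0.002, 0.007, -1.0]]
along slide from button0 42.1 across -0.6
to-target tool mm [ -0.4  34.4 -47.3] slide in tool [-0.002 -1.    -0.007]
```

View pics/c2.png

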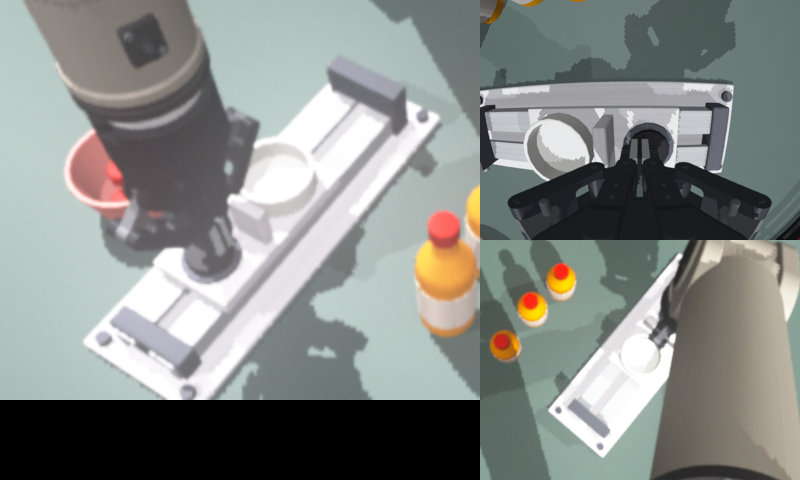

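The carriage is sliding with the finger on the button. The fingertip sits on the pressed button at (210,255) in the scene crop, and the tub and bottles are untouched.

```bash
python3 -m creep '0 0 0 0 -4 0.3 -1;0 0 0 0 -8 0.3 -1;0 0 0 0 -12 0.3 -1;0 0 0 0 -16 0.3 -1;0 0 0 0 -20 0.3 -1;0 0 0 0 -24 0.3 -1;0 0 0 0 -28 0.3 -1;0 0 0 0 -32 0.3 -1'; python3 - <<'E'
from where import *
snap('top','t3'); im,P,d=world('t3')
# heights/brightness along rail axis on the robot-free side
for a in range(60,235,5):
    v=[]
    for c in(-22,-26):
        q=B+a/1e3*s+c/1e3*np.array([-s[1],s[0],0]); 
        k=np.argmin(np.hypot(P[...,0]-q[0],P[...,1]-q[1]).ravel()); v.append((int(P.reshape(-1,3)[k,2]*1e3),int(im.reshape(-1,3)[k,0])))
    print(a,v,end='; ')
E
```

```text
clock: 6.22
tcp_pos: [0.5667, -0.0628, 0.0524]
orientation: [2.853, 1.303, 0.009]
contact_force: [-1.5, -4.6, 16.9]
grip_width: 0.0002
gripper_force: 8.2
t 6.225 tcp [ 0.5667 -0.0628  0.0524] F [-1.5 -4.6 16.9] q7 [-0.38  0.59  0.5   1.98 -0.44  0.67 -0.32]
[[0.655, 0.756, 0.007], [0.756, -0.655, -0.003], [0.003, 0.007, -1.0]]
along slide from button0 73.7 across -0.7
to-target tool mm [ -0.4  66.1 -47.1] slide in tool [-0.002 -1.    -0.007]
60 [(414, 214), (414, 206)]; 65 [(417, 169), (416, 191)]; 70 [(419, 171), (416, 174)]; 75 [(434, 166), (37, 245)]; 80 [(40, 254), (435, 170)]; 85 [(441, 165), (439, 178)]; 90 [(446, 132), (448, 214)]; 95 [(446, 124), (451, 228)]; 100 [(452, 137), (451, 224)]; 105 [(457, 120), (453, 179)]; 110 [(37, 235), (451, 176)]; 115 [(463, 108), (455, 150)]; 120 [(42, 246), (41, 232)]; 125 [(467, 103), (459, 98)]; 130 [(471, 98), (455, 95)]; 135 [(471, 97), (456, 93)]; 140 [(472, 96), (443, 102)]; 145 [(473, 90), (47, 255)]; 150 [(471, 92), (45, 255)]; 155 [(45, 255), (61, 255)]; 160 [(42, 255), (61, 254)]; 165 [(62, 255), (39, 221)]; 170 [(39, 241), (42, 254)]; 175 [(39, 255), (41, 255)]; 180 [(37, 252), (42, 254)]; 185 [(28, 245), (29, 246)]; 190 [(31, 246), (25, 247)]; 195 [(31, 245), (27, 247)]; 200 [(29, 245), (29, 247)]; 205 [(31, 247), (29, 250)]; 210 [(29, 251), (27, 252)]; 215 [(28, 251), (31, 252)]; 220 [(32, 232), (28, 238)]; 225 [(30, 209), (28, 212)]; 230 [(56, 152), (60, 153)];
```

The carriage front is about 182 mm along and the stop face about 227 mm, so roughly 45 mm remains.

```bash
python3 -m creep '0 0 0 0 -5 0.2 -1;0 0 0 0 -10 0.2 -1;0 0 0 0 -15 0.2 -1;0 0 0 0 -20 0.2 -1;0 0 0 0 -25 0.2 -1;0 0 0 0 -30 0.2 -1;0 0 0 0 -34 0.2 -1;0 0 0 0 -37 0.2 -1'; python3 where.py
```

```text
clock: 7.28
tcp_pos: [0.5388, -0.0386, 0.0523]
orientation: [2.853, 1.302, 0.01]
contact_force: [-2.6, -5.6, 20.2]
grip_width: -0.0002
gripper_force: 10.1
t 7.275 tcp [ 0.5388 -0.0386  0.0523] F [-2.6 -5.6 20.2] q7 [-0.44  0.55  0.5   2.05 -0.44  0.64 -0.36]
[[0.655, 0.756, 0.008], [0.756, -0.655, -0.002], [0.003, 0.007, -1.0]]
along slide from button0 110.6 across -0.9
to-target tool mm [ -0.4 102.9 -46.9] slide in tool [-0.003 -1.    -0.007]
```

```bash
python3 -m creep '0 0 0 0 -2 0.2 -1;0 0 0 0 -4 0.2 -1;0 0 0 0 -6 0.2 -1;0 0 0 0 -8 0.2 -1;0 0 0 0 -10 0.2 -1'; python3 where.py
```

```text
clock: 7.9
tcp_pos: [0.5315, -0.0322, 0.0523]
orientation: [2.853, 1.302, 0.01]
contact_force: [-2.4, -6.3, 22.6]
grip_width: 0.0
gripper_force: 11.3
t 7.9 tcp [ 0.5315 -0.0322  0.0523] F [-2.4 -6.3 22.6] q7 [-0.45  0.54  0.51  2.07 -0.43  0.63 -0.37]
[[0.655, 0.755, 0.008], [0.755, -0.655, -0.002], [0.004, 0.007, -1.0]]
along slide from button0 120.3 across -0.9
to-target tool mm [ -0.4 112.7 -46.9] slide in tool [-0.003 -1.    -0.007]
```

```bash
python3 -m creep '0 0 0 0 -2 -0.3 -1;0 0 0 0 -4 -0.3 -1;0 0 0 0 -4 -0.3 -1'; python3 where.py
```

```text
clock: 8.28
tcp_pos: [0.5297, -0.0303, 0.0524]
orientation: [2.851, 1.301, 0.013]
contact_force: [2.0, -8.2, 14.7]
grip_width: -0.0
gripper_force: 7.3
t 8.275 tcp [ 0.5297 -0.0303  0.0524] F [ 2.  -8.2 14.7] q7 [-0.46  0.54  0.51  2.07 -0.43  0.62 -0.37]
[[0.655, 0.755, 0.011], [0.755, -0.655, -0.004], [0.004, 0.01, -1.0]]
along slide from button0 122.9 across -1.2
to-target tool mm [ -0.6 115.4 -46.4] slide in tool [-0.003 -1.    -0.01 ]
```

```bash
python3 - <<'E'
from where import *
print('Fs',np.array(o['contact_force'])@s); snap('top','t4'); im,P,d=world('t4')
for a in range(170,240,3):
    v=[]
    for c in(-22,-26):
        q=B+a/1e3*s+c/1e3*np.array([-s[1],s[0],0]); k=np.argmin(np.hypot(P[...,0]-q[0],P[...,1]-q[1]).ravel()); v.append((int(P.reshape(-1,3)[k,2]*1e3),int(im.reshape(-1,3)[k,0])))
    print(a,v,end='; ')
E
```

```text
t 8.275 tcp [ 0.5297 -0.0303  0.0524] F [ 2.  -8.2 14.7] q7 [-0.46  0.54  0.51  2.07 -0.43  0.62 -0.37]
[[0.655, 0.755, 0.011], [0.755, -0.655, -0.004], [0.004, 0.01, -1.0]]
along slide from button0 122.9 across -1.2
to-target tool mm [ -0.6 115.4 -46.4] slide in tool [-0.003 -1.    -0.01 ]
Fs -6.879761468969363
170 [(42, 246), (454, 149)]; 173 [(468, 102), (454, 144)]; 176 [(469, 102), (453, 132)]; 179 [(469, 102), (452, 135)]; 182 [(43, 255), (61, 255)]; 185 [(470, 102), (377, 116)]; 188 [(48, 255), (43, 255)]; 191 [(457, 97), (42, 255)]; 194 [(395, 95), (45, 255)]; 197 [(45, 255), (47, 255)]; 200 [(42, 255), (45, 255)]; 203 [(43, 255), (44, 255)]; 206 [(43, 255), (62, 255)]; 209 [(45, 255), (64, 254)]; 212 [(64, 255), (64, 252)]; 215 [(62, 255), (39, 235)]; 218 [(41, 245), (44, 251)]; 221 [(40, 254), (44, 255)]; 224 [(43, 245), (41, 250)]; 227 [(40, 227), (43, 232)]; 230 [(54, 158), (55, 159)]; 233 [(55, 147), (58, 147)]; 236 [(57, 150), (56, 144)]; 239 [(56, 150), (53, 143)];
```

```bash
python3 -m creep '0 0 0 0 -1.5 0.5 -1;0 0 0 0 -3 0.5 -1;0 0 0 0 -3 0.5 -1;0 0 0 0 -3 0.5 -1'; python3 where.py
```

```text
clock: 8.82
tcp_pos: [0.5288, -0.0287, 0.0523]
orientation: [2.85, 1.3, 0.016]
contact_force: [4.4, -8.3, 15.1]
grip_width: 0.0001
gripper_force: 7.7
t 8.825 tcp [ 0.5288 -0.0287  0.0523] F [ 4.4 -8.3 15.1] q7 [-0.46  0.54  0.51  2.08 -0.43  0.62 -0.37]
[[0.656, 0.755, 0.013], [0.755, -0.656, -0.004], [0.006, 0.013, -1.0]]
along slide from button0 124.6 across -1.8
to-target tool mm [ -1.2 117.2 -46.2] slide in tool [-0.003 -1.    -0.013]
```

The carriage is held at 8.7 N against a 2–3 N slide force, and the depth profile shows no gap at the stop. I'll release straight up.

```bash
python3 -m creep '0 0 0 0 0 -3 -1;0 0 0 0 0 -6 -1;0 0 0 0 0 -9 -1;0 0 0 0 0 -12 -1;0 0 0 0 0 -18 -1;0 0 0 0 0 -40 -1;0 0 0 0 0 -90 -1;0 0 0 0 0 -140 -1;0 0 0 0 50 -170 -1;0 0 0 0 100 -170 -1'; python3 -m creep '0 0 0 50 0 0 -1;0 0 0 100 0 0 -1;0 0 0 150 0 0 -1;0 0 0 200 0 0 -1;0 0 0 250 0 0 -1;0 0 0 250 0 0 -1'; python3 - <<'E'
from where import *
snap('scene','s5'); snap('top','t5')
for f in('t5','s5'):
    im,P,d=world(f)
    c=B+.115*s; L=lambda q:((q-B)@s*1e3)
    n=np.array([-s[1],s[0],0]); al=(P-B)@s*1e3; ac=(P-B)@n*1e3
    m=(abs(al-116)<24)&(abs(ac)<22)&(P[...,2]>.047)&(P[...,2]<.07)&(im.max(2)<150); q=P[m]; print(f,'button z',np.median(q[:,2]) if len(q) else None,'al',np.median(al[m]),'range',np.percentile(al[m],[2,98]),len(q))
    m=(abs(al-147)<25)&(abs(ac)<28)&(P[...,2]>.073)&(P[...,2]<.09); print('plate',al[m].mean().round(1),m.sum())
    for a in range(200,240,3):
        m=(abs(al-a)<1.5)&(abs(ac)>10)&(abs(ac)<30); print(a,np.round(np.median(P[m][:,2])*1e3) if m.any() else None,end='; ')
    print()
o=np.zeros((480,800,3),np.uint8); o[:400,:400]=cv2.resize(cv2.imread('pics/s5.png')[130:330,110:310],None,fx=2,fy=2)
o[:480,400:]=cv2.resize(cv2.imread('pics/t5.png')[190:430,310:510],None,fx=2,fy=2); cv2.imwrite('pics/c5.png',o)
E
```

```text
clock: 10.07
tcp_pos: [0.5999, -0.0893, 0.2215]
orientation: [-2.854, -1.312, -0.006]
contact_force: [1.1, 0.6, -1.0]
grip_width: -0.0002
gripper_force: 0.0
clock: 10.82
tcp_pos: [0.7615, 0.1056, 0.2162]
orientation: [-2.848, -1.317, 0.004]
contact_force: [-0.5, -0.2, -1.2]
grip_width: -0.0
gripper_force: 0.0
t 10.825 tcp [0.7615 0.1056 0.2162] F [-0.5 -0.2 -1.2] q7 [-0.56  0.72  0.6   1.33 -0.41  1.22 -0.64]
[[0.648, 0.762, -0.004], [0.762, -0.648, 0.002], [-0.001, -0.004, -1.0]]
along slide from button0 36.1 across -255.4
to-target tool mm [-255.6   26.8  116.3] slide in tool [ 0.007 -1.     0.004]
t5 button z 0.05961013340818662 al 115.57636195490647 range [ 98.85962888 132.99392551] 512
plate 149.8 286
200 46.0; 203 45.0; 206 46.0; 209 46.0; 212 46.0; 215 46.0; 218 44.0; 221 43.0; 224 42.0; 227 42.0; 230 56.0; 233 57.0; 236 56.0; 239 56.0; 
s5 button z 0.05843076635029955 al 112.48888611327982 range [ 95.49958127 126.95648093] 313
plate 146.3 228
200 45.0; 203 45.0; 206 47.0; 209 45.0; 212 49.0; 215 47.0; 218 53.0; 221 42.0; 224 40.0; 227 50.0; 230 56.0; 233 56.0; 236 55.0; 239 55.0;
```

View pics/c5.png

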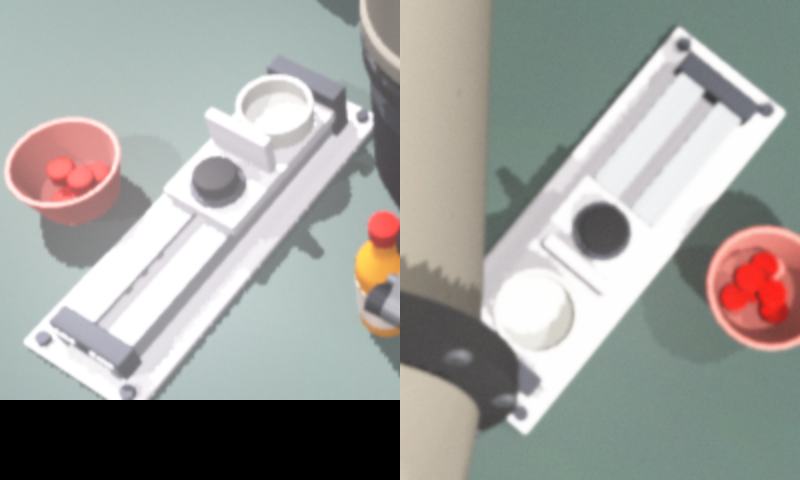

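The button is fully up (59.6 mm, same as at the start), the carriage sits against the stop, and the robot is clear of everything.

```bash
python3 -c "
from bench import r
print(r.hand_in())"
```

```text
the job is handed in; nothing more can be done
None
```

The carriage is fully home against the end stop with the lock button sprung back up, the arm is clear, and the job is handed in at about 11 s on the robot's clock; the hand-in gave no verdict.

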